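# Load two culture dishes into the nest plate

### The job

Slide the red culture dish and the cream culture dish across the loading plate so that each drops flat into the round nest whose floor pad has its own colour. Then push the keeper bar fully home over the rims of both nests. Do not turn a dish on edge, and leave the jars, timer, marker and forceps where they are.

Things in the scene. Friction and masses are not known exactly. Their poses are not given: they have to be found in the camera images.
- plate: Fixed aluminium plate on the worktop, 260 (x) x 390 (y) x 24 mm; origin: centre of its underside. Two round nests, 98 mm across, 18 mm deep (16 over the pad), sunk in its top at (x, y) = (-58, -95) and (58, -95) mm. The +y half of the top is a bare apron where the dishes start. Rails 10 mm wide rise 12 mm above the top at x = +-125, y -195 to -95 mm.
- pad_red: Fixed round red pad, 94 mm across and 2 mm thick, on the floor of one of the two nests (which one varies), concentric with the nest; origin: centre of its underside, z up.
- pad_cream: The same pad in cream, in the other nest.
- dish_red: Loose closed petri dish with red agar, a flat disc 91 mm across and 15 mm high, 50 g (too wide to grasp); origin: centre of its underside, z up. Starts flat on the plate's apron.
- dish_cream: Loose closed petri dish with cream agar, same size and mass; origin: centre of its underside, z up. Starts flat on the plate's apron.
- keeper (a joint): Slide (m) of the flat blue keeper bar: 238 mm along the plate's x, 32 wide, 4 thick, 2 mm above the plate's top. 0 = open at the plate's -y edge, clear of the nests; 0.045 = fully home, moved along the plate's +y, covering the rims of both nests. It stays where it is left; about 1 N moves it.
- keeper_knob (a point): Centre of the top of the black mushroom knob on the middle of the keeper bar, 22 to 24 mm across, waist 14 mm, standing 30 mm above the bar; its top is 36 mm above the plate's top. It moves with the bar; at keeper 0 it is at (x, y) = (0, -174) mm in the plate's frame.
- jar_yellow: Loose bystander: specimen jar with yellow cap, 64 mm across, 77 mm high; origin: centre of its underside.
- jar_red: Loose bystander: specimen jar with red cap, 64 mm across, 77 mm high; origin: centre of its underside.
- timer: Loose bystander: white bench timer on its foot, 25 x 70 x 62 mm; origin: centre of its underside.
- marker_black: Loose bystander: black felt marker lying down, 125 mm along its y, 14 mm thick; origin: centre of its underside.
- forceps: Loose bystander: steel forceps lying down, 126 mm along its y, 8 mm high; origin: centre of its underside.
Not all that is in view belongs to the job. Leave any blue, purple or yellow look-alike of the dish_red alone.

How it is judged (in metres and radians):
On the way:
1. each dish lies flat in the nest of its own colour while the keeper bar is still open (horizontal distance between dish_red and pad_red below 0.007 m and z of dish_red in the frame of pad_red below 0.005 m and horizontal distance between dish_cream and pad_cream below 0.007 m and z of dish_cream in the frame of pad_cream below 0.005 m and value of joint keeper below 0.03 m), for 0.2 s.
At the end, for the whole second after the job is handed in: Both dishes lie flat (within 0.06 rad) and still on the pads of their own colours: dish and pad centres within 7 mm of each other horizontally, dish underside less than 5 mm above the pad's underside; the keeper bar is within 4 mm of fully home (more than 0.041 m) (horizontal distance between dish_red and pad_red below 0.007 m and z of dish_red in the frame of pad_red below 0.005 m and angle between each of dish_red, dish_cream's own z axis and vertical below 0.06 rad and linear speed of each of dish_red, dish_cream below 0.02 m/s and horizontal distance between dish_cream and pad_cream below 0.007 m and z of dish_cream in the frame of pad_cream below 0.005 m and value of joint keeper above 0.041 m); the robot touches nothing.
It fails at once if a dish is turned on edge or over (angle between any of dish_red, dish_cream's own z axis and vertical above 0.6 rad).
It fails at once if a bystander (jar, timer, marker, forceps) is moved more than 20 mm (distance of any of jar_yellow, jar_red, timer, marker_black, forceps from where it was at the start of the episode above 0.02 m).
It also fails if it takes over 59 s, if anything falls off the work surface, if the arm or the gripper's body presses on something with over 40 N, if the wrist force passes 120 N, or if a joint passes its speed limit or range.

### The arm

A 6-joint arm with a two-finger parallel gripper is mounted at the origin on a cart in front of the work surface, level with it; the furniture and walls round the work are solid. World frame = base frame: x ahead of the robot, y to its left, z up, the work surface at z = 0. Lengths are in m, angles in degrees, forces in N, time in s.
With the tool pointing down it reaches from about 0.25 to 0.725 m from the base axis. Payload 9.7 kg.
Tool frame: the origin (TCP) lies on the centre line of the jaws, within the pads' length; the fingertips stand tip_extent ahead of it and the grasp point (between the pads) lies 3 mm ahead of it (tip_extent is the distance from the TCP to the fingertips, in m); z points along the fingers, y is the line along which they close (so a half turn about z gives the same grasp; the last joint's range is limited). The gripper opens to 85 mm and grips with 20 to 120 N. Pads are 22 mm wide; open, the fingers measure 114 mm over their backs; the gripper's body (76 mm by 85 mm) begins 54 mm behind the grasp point. The pads swing forward as they close: fully open they stand 13 mm farther back than shut.
Start: joints at [-70.646, 4.979, 10.078, 95.1, 0, 90], TCP at [0.182, -0.519, 0.253] pointing down, gripper open.
Joint ranges: [-179.16, 179.16], [-48.56, 103.87], [-65.8, 70.77], [-126.05, 130.52], [-82.76, 87.17], [-180, 180]. Speed limits (degrees/s): [127.2, 127.2, 147.25, 180, 180, 180].

### API

Orientations are given as [roll, pitch, yaw] about the fixed x, y, z axes, in that order (R = Rz(yaw) Ry(pitch) Rx(roll)).
In Python, from workcell import * gives the robot as it stands.
- The arm moves only by the tool servo_tool, never from a script. Its argument "rows" is a list of rows, each an object with "offset": the shift along the tool's x, y, z as a fraction of full scale, a list of three; "yaw": the turn about the tool's z as a fraction of full scale; "claw": the closure, from 0 (fully open) to 1 (shut). A call has 1 to 12 rows; each row is the pose to reach, as a shift and turn from the pose commanded when the call began, along the tool's axes at that moment, turning the shorter way round; what a row does not reach only later rows make up. Full scale, the value 1, is 0.1 m for a shift and pi rad for a turn. A row lasts 1/8 s, in which the tool goes at most 62.5 mm and 10.7 degrees, less where a joint would pass 70% of its speed; a pose out of reach is approached as far as the arm can. A call with a number of a shift or a turn outside -1 to 1 is refused whole. A call with a gripper value outside its range is refused whole. The fingers move at their own pace and stop on an object; "squeeze" is the grip in N (left out, the last holds). Time passes only in rows, so rows that repeat a pose let the fingers close. It gives the time, the measured TCP pose, the force, the opening and the grip force at its end, in the units of the state.
- get_obs(): the state, without advancing time (a new reading comes with each control period).
- camera(name): name is "scene" or "top" or "wrist"; returns (picture, depth): 480x640x3 uint8, red, green, blue; 480x640 float32, m along the optical axis (not along the pixel's ray), 0 where there is no reading.
- camera_info(name): a dict with "fx", "fy", "cx", "cy" (pixels), "cam_to_world" (4x4, takes a point from camera to world coordinates); the wrist camera has in their place "hand_eye" (4x4, takes a point from camera to tool coordinates, whose origin is the TCP and whose axes are the flange's). Camera axes: x right, y up, looking along -z (the intrinsics and any distortion apply to the point x, -y, -z); pixel columns grow to the right and rows downward; lengths in m; the calibration is good to about 2 mm. The wrist camera is an equidistant fisheye: a pixel r from the principal point sees the ray r / f radians off the axis. A picture is of the moment at which its call begins: read the wrist's pose just before it. camera_info takes no time and is no camera call.
- job_done(): hands the job in; it is judged then, once.
The state is a dict: "time": time; "q": joint angles; "qd": joint speeds; "joint_efforts": joint torques, N m; "ee_pos": TCP position; "tcp_rot": TCP orientation; "wrist_force": force on the tool from outside, world axes, zero at the start; "torque": the same for the moment, N m; "opening": finger opening in m; "grasp_force": force on a finger pad.
Only numpy, scipy, OpenCV 4.12 (cv2) and the standard library are available. Lean on these libraries where they do the work, as an engineer would, in place of code of your own. Each camera call takes 0.05 s, during which the arm holds its last target. There are 200 camera calls.

## Working session

There is one attempt and no reset: what is moved stays moved. The work goes in short steps, Python scripts to look and compute and a tool call to move; the robot and the scene stay as the last step left them, time stands still between calls to the robot, and variables do not carry over. Pictures are saved under pics/ and viewed, at most 10 in all, crops included, and the job is handed in when it is done.

Besides the shell and the picture viewer there is one more tool, called as a command line: name --argument value ..., lists and objects as JSON in quotes. servo_tool: Moves the arm, as the interface text tells. Its arguments: {"type":"object","properties":{"rows":{"type":"array"},"squeeze":{"type":"number"}},"required":["rows"]}

```bash
mkdir -p pics
python3 - <<'E'
from workcell import *
import cv2,numpy as np
o=get_obs();print({k:(np.round(v,3).tolist()) for k,v in o.items()})
for n in("top","scene"):
    p,d=camera(n);i=camera_info(n);print(n,{k:np.round(v,3).tolist() for k,v in i.items()})
    cv2.imwrite(f"pics/{n}0.png",p[:,:,::-1]);np.savez(f"{n}0.npz",p=p,d=d)
E
```

```text
{'time': 0.0, 'q': [-70.647, 5.011, 10.035, 95.098, -0.001, 89.999], 'qd': [0.057, 0.046, -0.046, 0.123, 0.044, -0.009], 'joint_efforts': [0.003, -52.038, 46.481, 0.016, 0.0, 0.0], 'ee_pos': [0.182, -0.519, 0.253], 'tcp_rot': [-179.926, 0.001, 19.354], 'wrist_force': [-0.281, 0.138, -0.225], 'torque': [-0.024, 0.041, -0.01], 'grasp_force': 0.0, 'opening': 0.085}
top {'fx': 487.153, 'fy': 487.153, 'cx': 313.29, 'cy': 235.804, 'cam_to_world': [[0.006, 0.993, -0.12, 0.365], [-1.0, 0.008, 0.012, 0.034], [0.013, 0.12, 0.993, 1.421], [0.0, 0.0, 0.0, 1.0]]}
scene {'fx': 507.484, 'fy': 507.484, 'cx': 315.412, 'cy': 240.145, 'cam_to_world': [[-0.688, 0.43, -0.585, -0.265], [-0.725, -0.398, 0.562, 0.79], [0.009, 0.811, 0.585, 0.849], [0.0, 0.0, 0.0, 1.0]]}
```

View pics/top0.png

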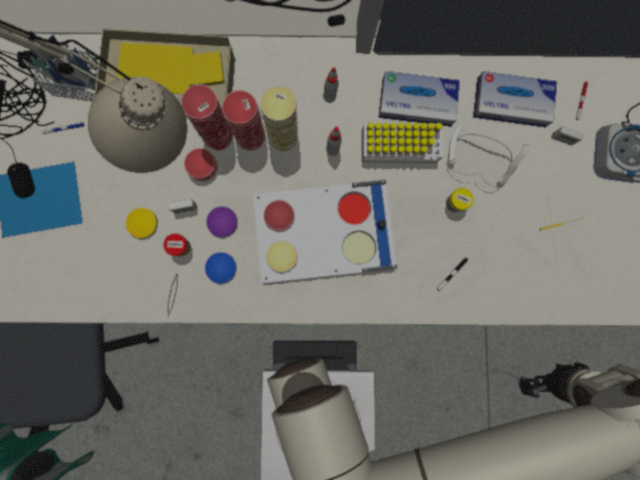

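View pics/scene0.png

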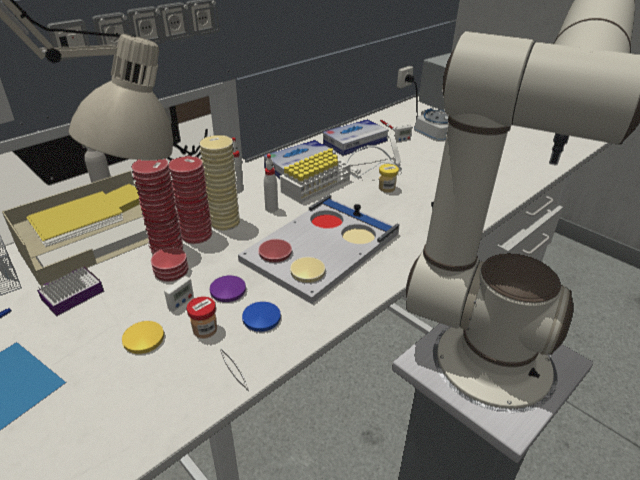

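The top view shows the plate at (325,232). The red dish is at (279,215) with the red pad at (355,208), and the cream dish is at (282,256) with the cream pad at (358,248). The keeper is at (381,225). The scene view agrees, so both pushes run straight along the plate's −y. Next I'll measure.

```bash
cat > h.py <<'E'
import numpy as np,cv2
from workcell import *
def ray(n,u,v,z):
    i=camera_info(n);T=np.array(i["cam_to_world"])
    d=T[:3,:3]@np.array([(u-i["cx"])/i["fx"],-(v-i["cy"])/i["fy"],-1]);c=T[:3,3]
    return c+d*(z-c[2])/d[2]
def blob(p,lo,hi,box,mina=200):
    x0,y0,x1,y1=box;h=cv2.cvtColor(p,cv2.COLOR_RGB2HSV)
    m=cv2.inRange(h,lo,hi)
    if lo[0]<=0: m|=cv2.inRange(h,(172,)+lo[1:],(180,)+hi[1:])
    k=np.zeros_like(m);k[y0:y1,x0:x1]=m[y0:y1,x0:x1]
    cs=[c for c in cv2.findContours(k,0,1)[0] if cv2.contourArea(c)>mina]
    return [(cv2.fitEllipse(c),c) for c in cs]
E
cat > m.py <<'E'
from h import *
p=np.load("top0.npz")["p"];box=(250,180,400,285)
for nm,lo,hi in(("red",(0,110,60),(9,255,255)),("cream",(20,45,100),(36,255,255)),("blue",(100,120,60),(125,255,255))):
    for e,c in blob(p,lo,hi,box):
        (u,v),ax,a=e
        if nm=="blue":
            r=cv2.minAreaRect(c);print(nm,r);
            for b in cv2.boxPoints(r): print("  ",ray("top",*b,.030).round(4))
            continue
        isd=u<320
        print(nm,np.round((u,v),1),"px axes",np.round(ax,1),"mm",np.round(np.array(ax)*1.4/.487,1),ray("top",u,v,.037 if isd else .012).round(4))
h=cv2.cvtColor(p,cv2.COLOR_RGB2HSV)
print("plate px",h[236,320],h[300,320])
g=ray("top",320,236,.024);print(g)
E
python3 m.py
```

```text
red [278.5 214.9] px axes [26.6 27.3] mm [76.4 78.4] [0.5914 0.1178 0.037 ]
red [353.7 208.1] px axes [30.1 30.8] mm [86.5 88.6] [ 0.6173 -0.1011  0.012 ]
cream [281.2 256.1] px axes [29.8 30.1] mm [85.6 86.5] [0.4725 0.1084 0.037 ]
cream [358.5 247. ] px axes [29.5 30.2] mm [84.9 86.8] [ 0.5027 -0.1147  0.012 ]
blue ((380.5000305175781, 224.50001525878906), (81.49081420898438, 9.302603721618652), 82.87498474121094)
   [ 0.684  -0.1497  0.03  ]
   [ 0.6877 -0.1767  0.03  ]
   [ 0.4517 -0.2032  0.03  ]
   [ 0.4482 -0.1767  0.03  ]
plate px [ 50   5 165] [ 25  18 153]
[ 0.53264836 -0.00212655  0.024     ]
```

servo_tool --rows '[{"offset": [0.2, -0.18, 0], "yaw": 0, "claw": 0.41}, {"offset": [0.6, -0.52, 0], "yaw": 0, "claw": 0.41}, {"offset": [1, -0.87, 0], "yaw": 0, "claw": 0.41}]'

```text
time: 0.48
ee_pos: [0.2481, -0.4025, 0.2527]
tcp_rot: [-180.0, 0.0, 19.3]
wrist_force: [0.2, -0.0, 0.2]
opening: 0.0502
grasp_force: 0.0
```

servo_tool --rows '[{"offset": [0.35, -0.3, 0], "yaw": 0, "claw": 0.41}, {"offset": [0.7, -0.6, 0], "yaw": 0, "claw": 0.41}, {"offset": [1, -0.87, 0], "yaw": 0, "claw": 0.41}]'

```text
time: 0.85
ee_pos: [0.3138, -0.287, 0.2531]
tcp_rot: [-180.0, 0.0, 19.4]
wrist_force: [0.2, -0.7, -0.2]
opening: 0.0504
grasp_force: 0.0
```

Run:
```python
import workcell
print([n for n in dir(workcell) if not n.startswith('_')])
print(getattr(workcell,'tip_extent',None))
```

```text
['PlanningError', 'camera', 'camera_info', 'get_obs', 'job_done', 'tip_extent']
0.022
```

servo_tool --rows '[{"offset": [0.35, -0.3, 0], "yaw": 0, "claw": 0.41}, {"offset": [0.7, -0.6, 0], "yaw": 0, "claw": 0.41}, {"offset": [1, -0.87, 0], "yaw": 0, "claw": 0.41}]'

```text
time: 1.23
ee_pos: [0.3793, -0.1717, 0.2531]
tcp_rot: [-180.0, 0.0, 19.4]
wrist_force: [-0.8, -0.1, -0.7]
opening: 0.05
grasp_force: 0.0
```

servo_tool --rows '[{"offset": [0.35, -0.3, 0], "yaw": 0, "claw": 0.41}, {"offset": [0.7, -0.6, 0], "yaw": 0, "claw": 0.41}, {"offset": [1, -0.87, 0], "yaw": 0, "claw": 0.41}]'

```text
time: 1.6
ee_pos: [0.4448, -0.0564, 0.253]
tcp_rot: [-180.0, 0.0, 19.4]
wrist_force: [0.7, -0.8, 0.3]
opening: 0.0503
grasp_force: 0.0
```

servo_tool --rows '[{"offset": [0.2, -0.17, 0], "yaw": -0.055, "claw": 0.41}, {"offset": [0.4, -0.34, 0], "yaw": -0.11, "claw": 0.41}, {"offset": [0.6, -0.5, 0], "yaw": -0.165, "claw": 0.41}, {"offset": [0.8, -0.7, 0], "yaw": -0.22, "claw": 0.41}, {"offset": [1, -0.87, 0], "yaw": -0.275, "claw": 0.41}, {"offset": [1, -0.87, 0], "yaw": -0.33, "claw": 0.41}, {"offset": [1, -0.87, 0], "yaw": -0.385, "claw": 0.41}, {"offset": [1, -0.87, 0], "yaw": -0.429, "claw": 0.41}, {"offset": [1, -0.87, 0], "yaw": -0.429, "claw": 0.41}]'

```text
time: 2.72
ee_pos: [0.5098, 0.0572, 0.253]
tcp_rot: [-180.0, 0.0, 96.5]
wrist_force: [0.2, 0.7, -0.4]
opening: 0.0504
grasp_force: 0.0
```

Run:
```python
from h import *
o=get_obs();p,d=camera("wrist");i=camera_info("wrist");print({k:np.round(v,4).tolist() for k,v in i.items()})
print(o["ee_pos"],o["tcp_rot"],o["q"])
cv2.imwrite("pics/w1.png",p[:,:,::-1]);np.savez("w1.npz",p=p,d=d,pos=o["ee_pos"],rot=o["tcp_rot"])
```

```text
{'fx': 371.6483, 'fy': 371.6483, 'cx': 318.3613, 'cy': 237.1225, 'hand_eye': [[-0.0007, 0.9547, 0.2976, 0.0764], [1.0, 0.001, -0.0007, 0.0008], [-0.0009, 0.2976, -0.9547, -0.1216], [0.0, 0.0, 0.0, 1.0]]}
[0.50975345 0.05720834 0.25298609] [-1.79965825e+02  1.51451536e-03  9.65219588e+01] [ 6.40417882e+00 -8.71322873e-02  4.80217837e+00  9.49234826e+01
 -1.58476388e-03  8.98822209e+01]
```

View pics/w1.png

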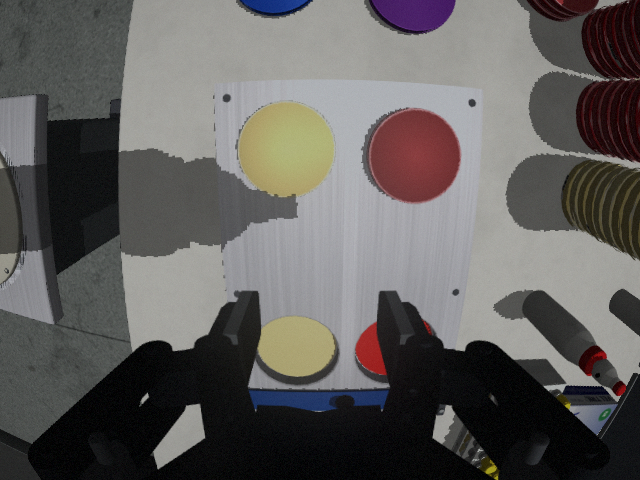

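The wrist view has the cream dish at (287,149), the red dish at (414,155) and the cream pad at (296,347). The red pad is partly hidden behind a finger. I'll refine the positions with this view.

```bash
cat >> h.py <<'E'
from scipy.spatial.transform import Rotation as R
def wray(uv,z,pos,rot):
    i=camera_info("wrist");H=np.array(i["hand_eye"]);uv=np.atleast_2d(uv)
    a=(uv-[i["cx"],i["cy"]])/i["fx"];t=np.linalg.norm(a,axis=1,keepdims=True)
    s=a/np.maximum(t,1e-9)*np.sin(t);d=np.c_[s[:,0],-s[:,1],-np.cos(t)]
    W=R.from_euler("xyz",rot,degrees=True).as_matrix()
    d=(W@H[:3,:3]@d.T).T;c=W@H[:3,3]+pos
    return c+d*((z-c[2])/d[:,2])[:,None]
def circ(P):
    (c,r)=cv2.fitEllipse(P[:,:2].astype(np.float32)*1000)[:2];return np.array(c)/1000,np.array(r)
E
python3 - <<'E'
from h import *
f=np.load("w1.npz");p=f["p"];pos,rot=f["pos"],f["rot"]
def go(nm,lo,hi,box,z):
    for e,c in blob(p,lo,hi,box):
        h=cv2.convexHull(c)[:,0].astype(float)
        print(nm,np.round(e[0],1),[np.round(x,4) for x in circ(wray(h,z,pos,rot))])
go("cd",(20,45,60),(36,255,255),(200,80,350,215),.039)
go("cp",(20,45,60),(36,255,255),(240,300,345,390),.010)
go("rd",(0,110,40),(9,255,255),(350,80,480,215),.039)
go("rp",(0,110,40),(9,255,255),(350,300,460,390),.010)
print("corner screws",wray([[227,98],[472,103],[456,292],[238,293]],.024,pos,rot).round(4)[:,:2])
print("plate corners",wray([[215,83],[482,90]],.024,pos,rot).round(4)[:,:2])
print("dep",f["d"][150,290],f["d"][250,330])
E
```

```text
cd [285.9 149.3] [array([0.475 , 0.1077]), array([86.6792, 87.1387])]
cp [296.2 345.7] [array([ 0.5038, -0.1171]), array([87.1285, 92.9491])]
rd [414.9 155.6] [array([0.5944, 0.117 ]), array([85.2813, 85.5019])]
rp [370.5 350.5] [array([ 0.6186, -0.1054]), array([83.7033, 90.263 ])]
corner screws [[ 0.4133  0.1514]
 [ 0.6482  0.1782]
 [ 0.6716 -0.021 ]
 [ 0.4365 -0.0468]]
plate corners [[0.4    0.1653]
 [0.6573 0.1936]]
dep 0.3249494 0.368836
```

servo_tool --rows '[{"offset": [0.4, -0.1, 0.2], "yaw": 0, "claw": 0.41}, {"offset": [0.8, -0.2, 0.5], "yaw": 0, "claw": 0.41}, {"offset": [1, -0.3, 0.8], "yaw": 0, "claw": 0.41}]'

```text
time: 3.15
ee_pos: [0.468, 0.1545, 0.1724]
tcp_rot: [180.0, -0.0, 96.4]
wrist_force: [-0.4, 0.1, 0.2]
opening: 0.0503
grasp_force: 0.0
```

servo_tool --rows '[{"offset": [0.1, 0, 0.3], "yaw": 0, "claw": 0.41}, {"offset": [0.2, 0, 0.6], "yaw": 0, "claw": 0.41}, {"offset": [0.2, 0, 0.8], "yaw": 0, "claw": 0.41}]'

```text
time: 3.52
ee_pos: [0.4656, 0.1734, 0.0917]
tcp_rot: [-179.9, 0.0, 96.4]
wrist_force: [-0.3, 0.4, 0.1]
opening: 0.0502
grasp_force: 0.0
```

servo_tool --rows '[{"offset": [0, 0, 0.15], "yaw": 0, "claw": 0.41}, {"offset": [0, 0, 0.3], "yaw": 0, "claw": 0.41}, {"offset": [0, 0, 0.38], "yaw": 0, "claw": 0.41}, {"offset": [0, 0, 0.44], "yaw": 0, "claw": 0.41}, {"offset": [0, 0, 0.44], "yaw": 0, "claw": 0.41}]'

```text
time: 4.15
ee_pos: [0.4663, 0.1729, 0.0492]
tcp_rot: [-180.0, 0.0, 96.6]
wrist_force: [0.1, -0.3, 0.8]
opening: 0.0506
grasp_force: 0.0
```

Run:
```python
from h import *
o=get_obs();p,d=camera("wrist")
print(o["ee_pos"],o["tcp_rot"])
cv2.imwrite("pics/w2.png",p[:,:,::-1])
```

```text
[0.46631174 0.17290476 0.04917783] [-1.79989816e+02  3.44691702e-03  9.65570025e+01]
```

View pics/w2.png

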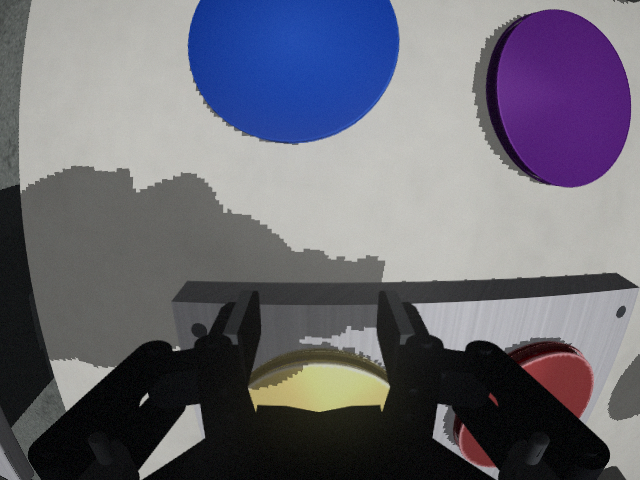

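The cream dish sits centred between the fingers, and the tips clear the plate. I'll push slowly.

servo_tool --rows '[{"offset": [-0.05, 0, 0], "yaw": 0, "claw": 0.41}, {"offset": [-0.1, 0, 0], "yaw": 0, "claw": 0.41}, {"offset": [-0.15, 0, 0], "yaw": 0, "claw": 0.41}, {"offset": [-0.22, 0, 0], "yaw": 0, "claw": 0.41}, {"offset": [-0.3, 0, 0], "yaw": 0, "claw": 0.41}, {"offset": [-0.4, 0, 0], "yaw": 0, "claw": 0.41}, {"offset": [-0.5, 0.01, 0], "yaw": 0, "claw": 0.41}, {"offset": [-0.6, 0.01, 0], "yaw": 0, "claw": 0.41}, {"offset": [-0.7, 0.02, 0], "yaw": 0, "claw": 0.41}, {"offset": [-0.8, 0.02, 0], "yaw": 0, "claw": 0.41}, {"offset": [-0.9, 0.02, 0], "yaw": 0, "claw": 0.41}, {"offset": [-1, 0.02, 0], "yaw": 0, "claw": 0.41}]'

```text
time: 5.7
ee_pos: [0.4798, 0.0732, 0.0493]
tcp_rot: [-180.0, -0.0, 96.6]
wrist_force: [0.4, -0.7, 0.4]
opening: 0.0501
grasp_force: 0.3
```

servo_tool --rows '[{"offset": [-0.1, 0, 0], "yaw": 0, "claw": 0.41}, {"offset": [-0.2, 0, 0], "yaw": 0, "claw": 0.41}, {"offset": [-0.3, 0, 0], "yaw": 0, "claw": 0.41}, {"offset": [-0.4, 0.01, 0], "yaw": 0, "claw": 0.41}, {"offset": [-0.5, 0.01, 0], "yaw": 0, "claw": 0.41}, {"offset": [-0.6, 0.02, 0], "yaw": 0, "claw": 0.41}, {"offset": [-0.7, 0.02, 0], "yaw": 0, "claw": 0.41}, {"offset": [-0.8, 0.02, 0], "yaw": 0, "claw": 0.41}, {"offset": [-0.9, 0.02, 0], "yaw": 0, "claw": 0.41}, {"offset": [-1, 0.02, 0], "yaw": 0, "claw": 0.41}]'

```text
time: 6.95
ee_pos: [0.4932, -0.0259, 0.0493]
tcp_rot: [-180.0, -0.0, 96.6]
wrist_force: [-0.0, 0.9, 0.0]
opening: 0.0503
grasp_force: 0.3
```

Run:
```python
from h import *
o=get_obs();print(o["ee_pos"])
p,_=camera("scene");q,_=camera("top")
a=cv2.resize(p[180:310,230:410,::-1],(400,289),interpolation=cv2.INTER_CUBIC);b=cv2.resize(q[170:300,240:420,::-1],(400,289),interpolation=cv2.INTER_CUBIC)
cv2.imwrite("pics/c3.png",np.hstack([a,b]))
```

```text
[ 0.49323205 -0.02591906  0.0492876 ]
```

View pics/c3.png

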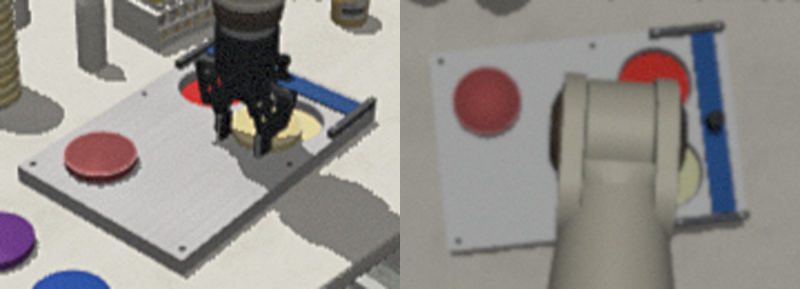

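The scene crop at left shows the cream dish held by the fingers and about 40 mm short of its nest. I'll keep pushing.

servo_tool --rows '[{"offset": [-0.08, 0, 0], "yaw": 0, "claw": 0.41}, {"offset": [-0.16, 0, 0], "yaw": 0, "claw": 0.41}, {"offset": [-0.24, 0, 0], "yaw": 0, "claw": 0.41}, {"offset": [-0.3, 0, 0], "yaw": 0, "claw": 0.41}, {"offset": [-0.35, 0, 0], "yaw": 0, "claw": 0.41}, {"offset": [-0.39, 0, 0], "yaw": 0, "claw": 0.41}, {"offset": [-0.39, 0, 0], "yaw": 0, "claw": 0.41}]'

```text
time: 7.92
ee_pos: [0.4976, -0.0642, 0.0492]
tcp_rot: [-180.0, 0.0, 96.6]
wrist_force: [0.6, -0.3, 0.9]
opening: 0.0503
grasp_force: 0.0
```

Run:
```python
from h import *
o=get_obs();print(o["ee_pos"])
p,_=camera("scene");q,_=camera("wrist")
a=cv2.resize(p[190:270,280:410,::-1],(400,246),interpolation=cv2.INTER_CUBIC);b=cv2.resize(q[200:,:,::-1],(400,246),interpolation=cv2.INTER_AREA)
cv2.imwrite("pics/c4.png",np.hstack([a,b]))
```

```text
[ 0.49762381 -0.06424155  0.04922233]
```

View pics/c4.png

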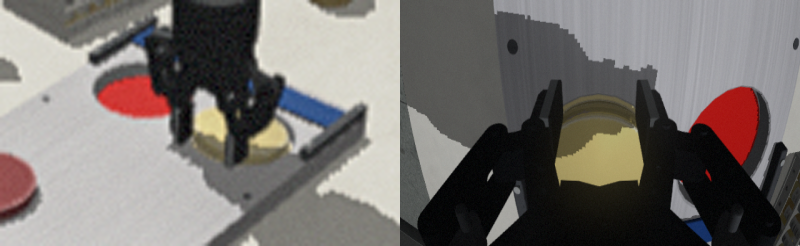

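The dish is in or very close to the nest. I'll push 3 mm more, lift, and check from above.

servo_tool --rows '[{"offset": [-0.015, 0, 0], "yaw": 0, "claw": 0.41}, {"offset": [-0.03, 0, 0], "yaw": 0, "claw": 0.41}, {"offset": [-0.03, 0, 0], "yaw": 0, "claw": 0.41}]'

```text
time: 8.4
ee_pos: [0.498, -0.067, 0.0493]
tcp_rot: [180.0, -0.0, 96.6]
wrist_force: [0.8, -0.2, -0.7]
opening: 0.0504
grasp_force: 0.0
```

servo_tool --rows '[{"offset": [0.1, 0, -0.1], "yaw": 0, "claw": 0.41}, {"offset": [0.3, 0, -0.4], "yaw": 0, "claw": 0.41}, {"offset": [0.6, 0.4, -0.8], "yaw": 0, "claw": 0.41}, {"offset": [1, 0.6, -1], "yaw": 0, "claw": 0.41}]'

```text
time: 8.9
ee_pos: [0.5476, 0.0406, 0.1522]
tcp_rot: [179.8, 0.0, 96.5]
wrist_force: [0.6, 0.5, -0.3]
opening: 0.0504
grasp_force: 0.0
```

servo_tool --rows '[{"offset": [0.2, 0.2, -0.4], "yaw": 0, "claw": 0.41}, {"offset": [0.4, 0.4, -0.8], "yaw": 0, "claw": 0.41}, {"offset": [0.4, 0.4, -1], "yaw": 0, "claw": 0.41}, {"offset": [0.4, 0.4, -1], "yaw": 0, "claw": 0.41}]'

```text
time: 9.4
ee_pos: [0.5818, 0.0845, 0.2513]
tcp_rot: [179.8, -0.0, 96.6]
wrist_force: [-0.1, -0.8, 0.1]
opening: 0.0507
grasp_force: 0.0
```

```bash
cat > look.py <<'E'
from h import *
import sys
o=get_obs();pos,rot=o["ee_pos"],o["tcp_rot"];p,d=camera("wrist");print(pos,rot)
hsv=cv2.cvtColor(p,cv2.COLOR_RGB2HSV)
for nm,lo,hi in(("cream",(20,45,50),(36,255,255)),("red",(0,110,40),(9,255,255))):
    for e,c in blob(p,lo,hi,(190,60,500,400),1000):
        h=cv2.convexHull(c)[:,0].astype(float);P=wray(h,.024,pos,rot)
        print(nm,np.round(e[0]),"z.024",*circ(P),"z.039",circ(wray(h,.039,pos,rot))[0])
        # depth-derived height over blob
        m=np.zeros(d.shape,np.uint8);cv2.drawContours(m,[c],-1,1,-1);m=cv2.erode(m,np.ones((7,7)))
        v,u=np.nonzero(m&(d>0));
        i=camera_info("wrist");T=np.eye(4)
        W=R.from_euler("xyz",rot,degrees=True).as_matrix();H=np.array(i["hand_eye"])
        a=(np.c_[u,v]-[i["cx"],i["cy"]])/i["fx"];t=np.linalg.norm(a,axis=1,keepdims=True);s=a/t*np.tan(t)
        X=(W@(H[:3,:3]@(np.c_[s[:,0],-s[:,1],-np.ones(len(s))]*d[v,u][:,None]).T+H[:3,3:])).T+pos
        A=np.c_[X[:,:2]-X[:,:2].mean(0),np.ones(len(X))];k=np.linalg.lstsq(A,X[:,2],rcond=None)[0];print("   slope,z",k.round(4))
cv2.imwrite("pics/%s.png"%sys.argv[1],p[:,:,::-1])
E
python3 look.py w5
```

```text
[0.58175007 0.08445944 0.25126435] [ 1.79825144e+02 -8.12674570e-03  9.66215954e+01]
red [330. 360.] z.024 [ 0.61772656 -0.09403918] [83.20359802 89.36898804] z.039 [ 0.61581799 -0.08309985]
   slope,z [-0.0025  0.0034  0.009 ]
red [334. 174.] z.024 [0.59496399 0.11496732] [88.53761292 89.08404541] z.039 [0.594034   0.11692119]
   slope,z [-0.0003  0.0004  0.0402]
```

View pics/w5.png

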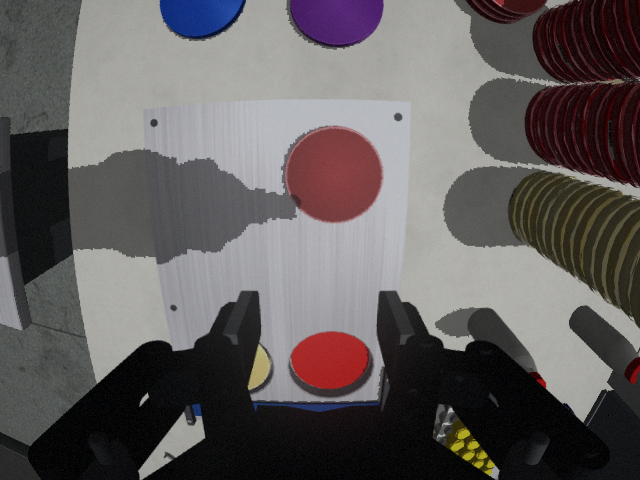

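The red pad is clear and the cream nest is mostly behind a finger. The red dish is at (334,174), so I'll do it next and then check both.

servo_tool --rows '[{"offset": [0.4, 0.1, 0.2], "yaw": 0, "claw": 0.41}, {"offset": [0.8, 0.16, 0.5], "yaw": 0, "claw": 0.41}, {"offset": [0.97, 0.16, 0.8], "yaw": 0, "claw": 0.41}, {"offset": [0.97, 0.16, 1], "yaw": 0, "claw": 0.41}]'

```text
time: 9.95
ee_pos: [0.5845, 0.1826, 0.1461]
tcp_rot: [-179.8, 0.0, 96.7]
wrist_force: [0.3, -0.3, 0.5]
opening: 0.0507
grasp_force: 0.0
```

servo_tool --rows '[{"offset": [0, 0, 0.3], "yaw": 0, "claw": 0.41}, {"offset": [0, 0, 0.6], "yaw": 0, "claw": 0.41}, {"offset": [0, 0, 0.8], "yaw": 0, "claw": 0.41}, {"offset": [0, 0, 0.95], "yaw": 0, "claw": 0.41}, {"offset": [0, 0, 0.99], "yaw": 0, "claw": 0.41}, {"offset": [0, 0, 0.99], "yaw": 0, "claw": 0.41}]'

```text
time: 10.7
ee_pos: [0.5863, 0.1818, 0.0507]
tcp_rot: [180.0, -0.0, 96.6]
wrist_force: [0.1, 0.6, -0.1]
opening: 0.0503
grasp_force: 0.0
```

servo_tool --rows '[{"offset": [-0.05, 0, 0], "yaw": 0, "claw": 0.41}, {"offset": [-0.1, 0, 0], "yaw": 0, "claw": 0.41}, {"offset": [-0.15, 0, 0], "yaw": 0, "claw": 0.41}, {"offset": [-0.22, 0, 0], "yaw": 0, "claw": 0.41}, {"offset": [-0.3, 0, 0], "yaw": 0, "claw": 0.41}, {"offset": [-0.4, 0, 0], "yaw": 0, "claw": 0.41}, {"offset": [-0.5, 0, 0], "yaw": 0, "claw": 0.41}, {"offset": [-0.6, 0, 0], "yaw": 0, "claw": 0.41}, {"offset": [-0.7, 0, 0], "yaw": 0, "claw": 0.41}, {"offset": [-0.8, 0, 0], "yaw": 0, "claw": 0.41}, {"offset": [-0.9, 0, 0], "yaw": 0, "claw": 0.41}, {"offset": [-1, 0, 0], "yaw": 0, "claw": 0.41}]'

```text
time: 12.2
ee_pos: [0.5976, 0.0817, 0.0503]
tcp_rot: [180.0, -0.0, 96.6]
wrist_force: [-0.0, -0.1, 1.0]
opening: 0.0504
grasp_force: 0.5
```

servo_tool --rows '[{"offset": [-0.1, 0, 0], "yaw": 0, "claw": 0.41}, {"offset": [-0.2, 0, 0], "yaw": 0, "claw": 0.41}, {"offset": [-0.3, 0, 0], "yaw": 0, "claw": 0.41}, {"offset": [-0.4, 0, 0], "yaw": 0, "claw": 0.41}, {"offset": [-0.5, 0, 0], "yaw": 0, "claw": 0.41}, {"offset": [-0.6, 0, 0], "yaw": 0, "claw": 0.41}, {"offset": [-0.7, 0, 0], "yaw": 0, "claw": 0.41}, {"offset": [-0.8, 0, 0], "yaw": 0, "claw": 0.41}, {"offset": [-0.9, 0, 0], "yaw": 0, "claw": 0.41}, {"offset": [-1, 0, 0], "yaw": 0, "claw": 0.41}]'

```text
time: 13.45
ee_pos: [0.6091, -0.0176, 0.0503]
tcp_rot: [-180.0, 0.0, 96.6]
wrist_force: [-0.1, 0.7, -0.5]
opening: 0.0503
grasp_force: 0.5
```

servo_tool --rows '[{"offset": [-0.08, 0, 0], "yaw": 0, "claw": 0.41}, {"offset": [-0.16, 0, 0], "yaw": 0, "claw": 0.41}, {"offset": [-0.24, 0, 0], "yaw": 0, "claw": 0.41}, {"offset": [-0.3, 0, 0], "yaw": 0, "claw": 0.41}, {"offset": [-0.35, 0, 0], "yaw": 0, "claw": 0.41}, {"offset": [-0.37, 0, 0], "yaw": 0, "claw": 0.41}, {"offset": [-0.37, 0, 0], "yaw": 0, "claw": 0.41}]'

```text
time: 14.32
ee_pos: [0.6132, -0.0537, 0.0502]
tcp_rot: [-180.0, 0.0, 96.6]
wrist_force: [-0.5, -0.2, -0.4]
opening: 0.0507
grasp_force: 0.0
```

servo_tool --rows '[{"offset": [0.1, 0, -0.1], "yaw": 0, "claw": 0.41}, {"offset": [0.3, 0, -0.4], "yaw": 0, "claw": 0.41}, {"offset": [0.4, -0.3, -0.8], "yaw": 0, "claw": 0.41}, {"offset": [0.4, -0.5, -1], "yaw": 0, "claw": 0.41}]'

```text
time: 14.82
ee_pos: [0.5586, -0.0183, 0.1534]
tcp_rot: [179.8, 0.0, 96.7]
wrist_force: [0.3, -0.3, -0.5]
opening: 0.0503
grasp_force: 0.0
```

servo_tool --rows '[{"offset": [-0.2, 0, -0.4], "yaw": 0, "claw": 0}, {"offset": [-0.4, 0, -0.8], "yaw": 0, "claw": 0}, {"offset": [-0.6, 0, -1], "yaw": 0, "claw": 0}, {"offset": [-0.6, 0, -1], "yaw": 0, "claw": 0}]'

```text
time: 15.32
ee_pos: [0.5664, -0.0796, 0.2525]
tcp_rot: [179.8, 0.0, 96.5]
wrist_force: [0.6, 0.6, -1.1]
opening: 0.0851
grasp_force: 0.0
```

```bash
python3 look.py w6
```

```text
[ 0.56640823 -0.07956851  0.25254933] [1.79806214e+02 4.94633220e-02 9.65187098e+01]
cream [252. 228.] z.024 [ 0.50535901 -0.111145  ] [88.18867493 90.60181427] z.039 [ 0.5076174  -0.10653232]
   slope,z [0.0008 0.0006 0.024 ]
red [367. 229.] z.024 [ 0.61933551 -0.09912345] [84.81552124 85.04888153] z.039 [ 0.61671082 -0.09502581]
   slope,z [0.0012 0.0013 0.0241]
```

View pics/w6.png

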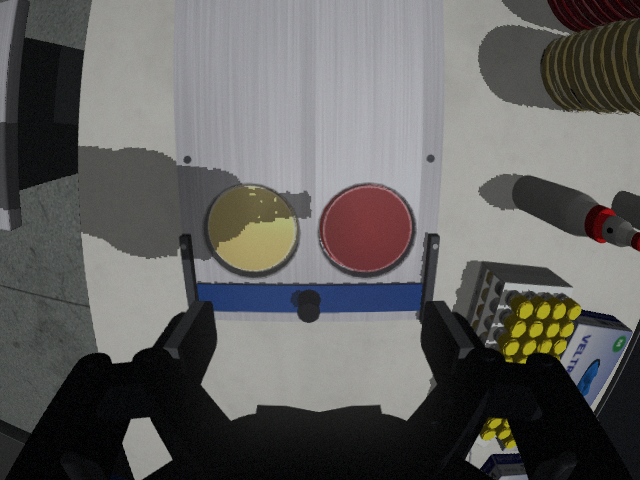

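Both dishes lie flat at z≈0.024 in their own nests. The knob is at (308,300), so I'll locate it precisely.

```bash
cat > knob.py <<'E'
from h import *
p=cv2.imread("pics/w6.png")[:,:,::-1];pos,rot=[.5664,-.0796,.2525],[179.81,.05,96.52]
print("knob top ~",wray([[308,309]],.060,pos,rot), "base",wray([[308,298]],.03,pos,rot))
h=cv2.cvtColor(np.ascontiguousarray(p),cv2.COLOR_RGB2HSV);m=cv2.inRange(h,(100,120,40),(125,255,255))
for u in (215,400):
    v=np.nonzero(m[260:330,u])[0]+260;print(u,v.min(),v.max(),wray([[u,v.min()],[u,v.max()]],.030,pos,rot).round(4))
E
python3 knob.py; python3 -c "
import cv2;i=cv2.imread('pics/w6.png')[260:340,230:400];cv2.imwrite('pics/k.png',cv2.resize(i,(680,320),interpolation=2))"
```

```text
knob top ~ [[ 0.56875075 -0.17351927  0.06      ]] base [[ 0.56845436 -0.17685522  0.03      ]]
215 284 309 [[ 0.4704 -0.1731  0.03  ]
 [ 0.4704 -0.2031  0.03  ]]
400 285 310 [[ 0.6615 -0.1524  0.03  ]
 [ 0.6675 -0.1815  0.03  ]]
```

View pics/k.png

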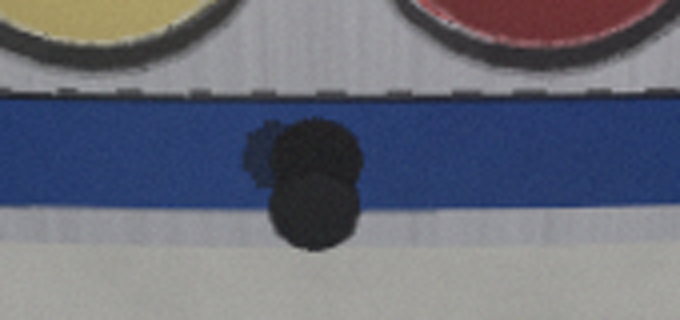

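The knob is at about (0.569, −0.177), which puts the keeper at about 8 mm, still open. I'll shut the gripper and come down behind it.

servo_tool --rows '[{"offset": [-0.4, -0.04, 0], "yaw": 0, "claw": 1}, {"offset": [-0.8, -0.09, 0.2], "yaw": 0, "claw": 1}, {"offset": [-1, -0.09, 0.4], "yaw": 0, "claw": 1}]'

```text
time: 15.75
ee_pos: [0.568, -0.1801, 0.2086]
tcp_rot: [-179.9, -0.0, 96.5]
wrist_force: [-0.7, 0.6, -0.3]
opening: 0.0323
grasp_force: 0.0
```

servo_tool --rows '[{"offset": [-0.3, 0, 0.2], "yaw": 0, "claw": 1}, {"offset": [-0.4, 0, 0.6], "yaw": 0, "claw": 1}, {"offset": [-0.4, 0, 1], "yaw": 0, "claw": 1}]'

```text
time: 16.12
ee_pos: [0.5727, -0.2189, 0.1077]
tcp_rot: [-179.9, -0.0, 96.6]
wrist_force: [0.0, 0.5, 0.2]
opening: -0.0001
grasp_force: 0.0
```

servo_tool --rows '[{"offset": [0, 0, 0.25], "yaw": 0, "claw": 1}, {"offset": [0, 0, 0.45], "yaw": 0, "claw": 1}, {"offset": [0, 0, 0.52], "yaw": 0, "claw": 1}, {"offset": [0, 0, 0.52], "yaw": 0, "claw": 1}]'

```text
time: 16.62
ee_pos: [0.573, -0.2191, 0.0583]
tcp_rot: [-180.0, -0.0, 96.6]
wrist_force: [0.0, -0.1, 0.5]
opening: 0.0002
grasp_force: 0.0
```

servo_tool --rows '[{"offset": [0.06, 0, 0], "yaw": 0, "claw": 1}, {"offset": [0.12, 0, 0], "yaw": 0, "claw": 1}, {"offset": [0.18, 0, 0], "yaw": 0, "claw": 1}, {"offset": [0.24, 0, 0], "yaw": 0, "claw": 1}, {"offset": [0.3, 0, 0], "yaw": 0, "claw": 1}, {"offset": [0.36, 0, 0], "yaw": 0, "claw": 1}, {"offset": [0.42, 0, 0], "yaw": 0, "claw": 1}, {"offset": [0.47, 0, 0], "yaw": 0, "claw": 1}, {"offset": [0.5, 0, 0], "yaw": 0, "claw": 1}, {"offset": [0.5, 0, 0], "yaw": 0, "claw": 1}]'

```text
time: 17.88
ee_pos: [0.5671, -0.1694, 0.0582]
tcp_rot: [-180.0, -0.0, 96.6]
wrist_force: [0.2, -0.5, 0.1]
opening: -0.0002
grasp_force: 0.0
```

servo_tool --rows '[{"offset": [0.02, 0, 0], "yaw": 0, "claw": 1}, {"offset": [0.03, 0, 0], "yaw": 0, "claw": 1}, {"offset": [0.03, 0, 0], "yaw": 0, "claw": 1}]'

```text
time: 18.25
ee_pos: [0.5668, -0.1667, 0.0582]
tcp_rot: [-180.0, -0.0, 96.6]
wrist_force: [0.3, -0.6, -0.1]
opening: -0.0002
grasp_force: 0.2
```

servo_tool --rows '[{"offset": [0.01, 0, 0], "yaw": 0, "claw": 1}, {"offset": [0.02, 0, 0], "yaw": 0, "claw": 1}, {"offset": [0.02, 0, 0], "yaw": 0, "claw": 1}]'

```text
time: 18.62
ee_pos: [0.5666, -0.1647, 0.0582]
tcp_rot: [-180.0, -0.0, 96.6]
wrist_force: [0.2, -0.7, -0.8]
opening: -0.0001
grasp_force: 0.3
```

servo_tool --rows '[{"offset": [0.01, 0, 0], "yaw": 0, "claw": 1}, {"offset": [0.02, 0, 0], "yaw": 0, "claw": 1}, {"offset": [0.02, 0, 0], "yaw": 0, "claw": 1}]'

```text
time: 19.0
ee_pos: [0.5665, -0.1639, 0.0583]
tcp_rot: [-180.0, 0.1, 96.5]
wrist_force: [0.5, -8.6, -2.8]
opening: 0.0
grasp_force: 4.1
```

Run:
```python
from h import *
q,_=camera("top")
p,_=camera("scene");print(get_obs()["wrist_force"])
c=np.array([.550,-.0138]);y=np.array([-.1132,.9936]);x=np.array([.9936,.1132])
for n,im in(("top",q),("scene",p)):
    h=cv2.cvtColor(im,cv2.COLOR_RGB2HSV);m=cv2.inRange(h,(100,120,50),(125,255,255))
    b=(340,180,400,285) if n=="top" else (310,190,405,250)
    M=np.zeros_like(m);M[b[1]:b[3],b[0]:b[2]]=m[b[1]:b[3],b[0]:b[2]]
    v,u=np.nonzero(M)
    P=np.array([ray(n,a,k,.03)[:2] for a,k in zip(u,v)])-c
    X=P@x;Y=P@y
    for lo in np.arange(-.12,.12,.03):
        s=(X>lo)&(X<lo+.03)
        if s.sum()>5: print(n,round(lo,2),s.sum(),np.percentile(Y[s],[2,50,98]).round(4))
```

```text
[ 1.36331843 -9.08532793 -2.38443156]
top -0.06 8 [-0.1208 -0.1175 -0.1154]
top -0.03 36 [-0.1256 -0.1187 -0.1139]
top 0.0 48 [-0.1308 -0.1213 -0.1146]
top 0.03 94 [-0.1407 -0.1266 -0.1142]
top 0.06 96 [-0.1405 -0.1269 -0.1143]
top 0.09 87 [-0.1401 -0.127  -0.1145]
scene -0.12 53 [-0.1394 -0.1262 -0.113 ]
scene -0.09 57 [-0.1407 -0.1278 -0.1145]
scene -0.06 59 [-0.1406 -0.1265 -0.113 ]
scene -0.03 44 [-0.1397 -0.1233 -0.1121]
scene 0.0 43 [-0.1403 -0.1233 -0.1116]
scene 0.03 53 [-0.1394 -0.1258 -0.1125]
scene 0.06 53 [-0.1398 -0.1262 -0.1121]
scene 0.09 47 [-0.1415 -0.1264 -0.1132]
```

Force rose to 9 N at the expected end stop, and the bar centre is at plate y≈−0.127 (home is −0.129). I'll back off, lift, and check once more.

servo_tool --rows '[{"offset": [-0.05, 0, 0], "yaw": 0, "claw": 1}, {"offset": [-0.2, 0, 0], "yaw": 0, "claw": 1}, {"offset": [-0.3, 0, -0.2], "yaw": 0, "claw": 1}, {"offset": [-0.3, 0, -0.6], "yaw": 0, "claw": 1}, {"offset": [-0.3, 0, -1], "yaw": 0, "claw": 1}]'

```text
time: 19.73
ee_pos: [0.5697, -0.1933, 0.1592]
tcp_rot: [-180.0, -0.0, 96.6]
wrist_force: [0.2, 0.4, 0.1]
opening: -0.0002
grasp_force: 0.0
```

servo_tool --rows '[{"offset": [0.3, 0, -0.4], "yaw": 0, "claw": 0}, {"offset": [0.7, 0, -0.8], "yaw": 0, "claw": 0}, {"offset": [1, 0, -1], "yaw": 0, "claw": 0}, {"offset": [1, 0, -1], "yaw": 0, "claw": 0}, {"offset": [1, 0, -1], "yaw": 0, "claw": 0}]'

```text
time: 20.35
ee_pos: [0.5585, -0.0939, 0.2575]
tcp_rot: [-180.0, -0.0, 96.6]
wrist_force: [-0.7, 0.5, -0.8]
opening: 0.0854
grasp_force: 0.0
```

```bash
python3 look.py w8
python3 - <<'E'
from h import *
o=get_obs();p=cv2.cvtColor(cv2.imread("pics/w8.png"),4)
m=cv2.inRange(cv2.cvtColor(p,cv2.COLOR_RGB2HSV),(100,120,40),(125,255,255))[100:400,180:460]
v,u=np.nonzero(m);P=wray(np.c_[u+180,v+100],.030,o["ee_pos"],o["tcp_rot"])[:,:2]-[.550,-.0138]
X=P@[.9936,.1132];Y=P@[-.1132,.9936]
for lo in (-.1,-.07,.04,.07):
    s=(X>lo)&(X<lo+.03);print(lo,s.sum(),np.percentile(Y[s],[2,50,98]).round(4))
E
```

```text
[ 0.55848195 -0.09392351  0.25753263] [-1.79960435e+02 -5.51214955e-03  9.65731568e+01]
cream [262. 208.] z.024 [ 0.50530704 -0.11122522] [84.7169342  90.59574127] z.039 [ 0.5072189 -0.1072839]
   slope,z [ 0.0003 -0.0004  0.0241]
red [377. 208.] z.024 [ 0.61940344 -0.098921  ] [84.15975189 84.93754578] z.039 [ 0.61649664 -0.09549934]
   slope,z [-0.0002 -0.0006  0.0242]
-0.1 825 [-0.144  -0.1288 -0.1139]
-0.07 854 [-0.1437 -0.1286 -0.1139]
0.04 856 [-0.1437 -0.1286 -0.1139]
0.07 827 [-0.144  -0.1287 -0.1139]
```

View pics/w8.png

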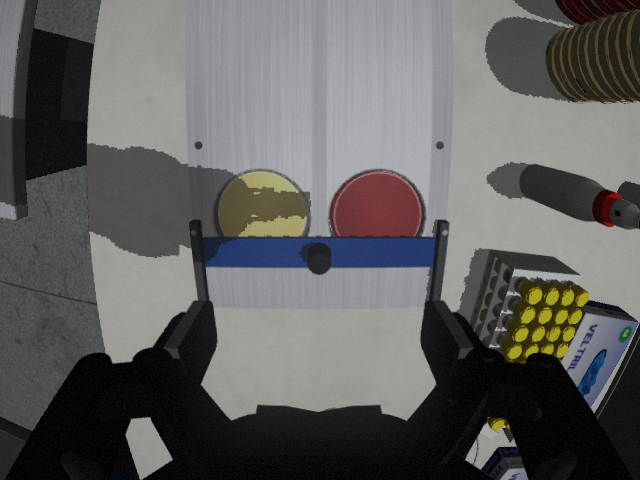

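The last view shows both dishes flat in their nests, and the bar covers the rims with its centre at −0.1287 (home is −0.129).

```bash
python3 -c "
from workcell import *
print(job_done())"
```

```text
the job is handed in; nothing more can be done
None
```

I handed the job in at about 20 s: both dishes lie flat in the nests of their own colour and the keeper bar is home to within about 1 mm, by the final wrist-camera measurement, though no verdict came back.

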